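# Build the soldering hearth

### The job

Build a three-sided soldering hearth on the ceramic board: stand the long firebrick on edge along the board's edge farthest from the robot, centred and flush with that edge, and run the two short firebricks forward from it, one from each end, on edge, butted square against its front face with their outer faces flush with its ends, so that the hearth is open towards the robot. Lay the black charcoal block flat in the middle of the board, its long side parallel to the long brick, and stand the silver napkin ring upright on the middle of the charcoal. Leave the flux jar, the third hand and the steel bench block where they are.

Things in the scene. Friction and masses are not known exactly. Their poses are not given: they have to be found in the camera images.
- board: scorched off-white ceramic soldering board lying fixed on the bench, 180 mm deep (its x) x 250 mm wide (its y) x 15 mm thick. Origin: centre of its underside, on the bench; its top is at z = 15 mm. Its x axis points away from the robot to the far edge (at x = +90 mm), turned by up to about 15 degrees; y to the robot's left.
- long_brick: the long insulating firebrick, cream-coloured, 230 mm long (its y) x 32 mm thick (its x) x 76 mm high (z), standing on its long narrow edge on the bench, pointing roughly away from the robot at the start; about 300 g. Origin: centre of its underside. In the finished hearth its centre is 74 mm behind the board's centre. It tips over if another brick is lowered onto it or driven against it.
- short_brick_a: one of two identical short insulating firebricks, cream-coloured, 114 mm long (its x) x 32 mm thick (its y) x 76 mm high (z), standing on its long narrow edge; about 150 g. Origin: centre of its underside. Either may go on either side. In the hearth its centre is 99 mm left or right of the long brick's and 73 mm in front of it; 79 mm (a gap of 6 mm) is close enough.
- short_brick_b: one of two identical short insulating firebricks, cream-coloured, 114 mm long (its x) x 32 mm thick (its y) x 76 mm high (z), standing on its long narrow edge; about 150 g. Origin: centre of its underside. Either may go on either side. In the hearth its centre is 99 mm left or right of the long brick's and 73 mm in front of it; 79 mm (a gap of 6 mm) is close enough.
- charcoal: black charcoal soldering block lying flat, 90 mm long (its y) x 55 mm wide (its x) x 32 mm high; about 60 g. Origin: centre of its underside. Grip it across its 55 mm width.
- napkin_ring: silver napkin ring, a plain open tube standing upright, 50 mm outer diameter, about 3 mm wall, 38 mm high (axis z); about 140 g. Origin: centre of its underside, on its axis.
- bench_block: square polished steel bench block, 75 x 75 x 19 mm, 0.8 kg, lying on the bench; stays where it is. Origin: centre of its underside.
- flux_jar: small amber jar with a white lid, 56 mm diameter, 62 mm high, standing beyond the board; stays where it is. Origin: centre of its underside.
- third_hand: third hand: round black iron base 72 mm in diameter, steel post, tweezers held level about 100 mm up and reaching 76 mm to its +y; 116 mm high in all, standing beyond the board; stays where it is. Origin: centre of the base's underside.
There are look-alikes about, which are no part of the job. What is shaped like the short_brick_b but blue or green is not meant.

How it is judged:
By the outcome, as a careful person would: the job done as asked, in the order asked, and still so for the second after the job is handed in, with the robot touching nothing.
It also fails if it takes over 128 s, if anything falls off the work surface, if the arm or the gripper's body presses on something with over 40 N, if the wrist force passes 120 N, or if a joint passes its speed limit or range.

### The arm

A 7-joint arm with a two-finger parallel gripper is mounted at the origin on the work surface. World frame = base frame: x ahead of the robot, y to its left, z up, the work surface at z = 0. Lengths are in m, angles in rad, forces in N, time in s.
With the tool pointing down it reaches from about 0.425 to 0.925 m from the base axis. Payload 6.8 kg.
Tool frame: the origin (TCP) lies on the front face of the gripper's body, between the roots of the fingers; the fingertips stand 80 mm ahead of it and the grasp point (between the pads) lies 61 mm ahead of it; z points along the fingers, y is the line along which they close (so a half turn about z gives the same grasp; the last joint's range is limited). The gripper opens to 88 mm and grips with 3 to 60 N. Pads are 20 mm wide; open, the fingers measure 115 mm over their backs; the gripper's body (75 mm by 178 mm) begins 61 mm behind the grasp point.
Start: joints at [1.138, 0.477, 0.022, 1.555, -0.011, 1.109, -0.083], TCP at [0.215, -0.64, 0.303] pointing down, gripper open.
Joint ranges: [-2.96, 2.96], [-0.34, 2.1], [-1.41, 1.46], [0.24, 2.44], [-1.37, 4.51], [0.17, 1.92], [-2.96, 2.96]. Speed limits (rad/s): [2.39, 2.39, 3.14, 3.14, 3.14, 3.14, 3.14].

### API

Orientations are given as a unit quaternion [w, x, y, z].
In Python, from workcell import env gives the robot as it stands.
- The arm moves only by the tool arm_command, never from a script. Its argument "commands" is one flat list of numbers, 5 for each row, row after row: the shift along the tool's x, y, z in m, then the turn about the tool's z in rad, then the gripper command: -1 is shut, 1 is fully open, values between are in proportion. In form: [x, y, z, spin, claw, x, y, z, spin, claw, ...]. A call has 1 to 20 rows; each row is the pose to reach, as a shift and turn from the pose commanded when the call began, along the tool's axes at that moment; what a row does not reach only later rows make up. A row lasts 1/12 s, in which the tool goes at most 41.7 mm and 7.16 degrees, less where a joint would pass 70% of its speed; a pose out of reach is approached as far as the arm can. A call with a gripper value outside its range is refused whole. The fingers move at their own pace and stop on an object; the grip force is fixed at half the most. Time passes only in rows, so rows that repeat a pose let the fingers close. It gives the time, the measured TCP pose, the force, the opening and the grip force at its end, in the units of the state.
- env.sense(): the state, without advancing time (a new reading comes with each control period).
- env.get_image(name): name is "scene" or "top" or "wrist"; returns the picture (420x560x3 uint8, blue, green, red); there is no depth.
- env.camera_params(name): a dict with "fx", "fy", "cx", "cy" (pixels), "extrinsics" (4x4, takes a point from camera to world coordinates); the wrist camera has in their place "hand_eye" (4x4, takes a point from camera to tool coordinates, whose origin is the TCP and whose axes are the flange's). Camera axes: x right, y down, z forward; pixel columns grow to the right and rows downward; lengths in m; the calibration is good to about 2 mm. A picture is of the moment at which its call begins: read the wrist's pose just before it. camera_params takes no time and is no camera call.
- env.finish_job(): hands the job in; it is judged then, once.
The state is a dict: "clock": time; "joints": joint angles; "qvel": joint speeds; "joint_torque": joint torques, N m; "position": TCP position; "eef_rot": TCP orientation; "wrist_force": force on the tool from outside, world axes, zero at the start; "moment": the same for the moment, N m; "grip_width": opening from 0.0 (shut) to 1.0 (fully open); "grasp_force": force on a finger pad.
Only numpy, scipy, OpenCV 4.12 (cv2) and the standard library are available. Lean on these libraries where they do the work, as an engineer would, in place of code of your own. Each camera call takes 0.05 s, during which the arm holds its last target. There are 200 camera calls.

## Working session

There is one attempt and no reset: what is moved stays moved. The work goes in short steps, Python scripts to look and compute and a tool call to move; the robot and the scene stay as the last step left them, time stands still between calls to the robot, and variables do not carry over. Pictures are saved under pics/ and viewed, at most 14 in all, crops included, and the job is handed in when it is done.

Besides the shell and the picture viewer there is one more tool, called after "Call:" in YAML: its name, and indented under it one key for each argument. arm_command: Moves the arm, as the interface text tells. Its arguments: {"type":"object","properties":{"commands":{"type":"array","items":{"type":"number"}}},"required":["commands"]}

```bash
mkdir -p pics
python3 - <<'E'
from workcell import env
import cv2,numpy as np
np.set_printoptions(precision=4,suppress=True)
s=env.sense();print(s)
for n in("scene","top"):
    p=env.camera_params(n);print(n,p)
    cv2.imwrite(f"pics/{n}0.png",cv2.resize(env.get_image(n),(800,600),interpolation=cv2.INTER_CUBIC))
print(env.camera_params("wrist"))
E
```

```text
{'clock': 0.0, 'joints': array([ 1.1379,  0.4778,  0.0223,  1.5565, -0.0115,  1.1093, -0.0831]), 'qvel': array([ 0.0003, -0.0014, -0.0011, -0.0013,  0.0005,  0.0003,  0.0011]), 'joint_torque': array([  0.0001, -58.2857,   1.5346, -27.2612,  -0.0543,   0.0169,
         0.0002]), 'position': array([ 0.2152, -0.6393,  0.3017]), 'eef_rot': array([-0.0009,  0.9868,  0.1617, -0.0002]), 'wrist_force': array([-0.5274, -0.6775,  0.6078]), 'moment': array([ 0.0692, -0.0376,  0.0045]), 'grasp_force': 0.0, 'grip_width': 0.9963886174193152}
scene {'fx': 446.49238670471397, 'fy': 446.49238670471397, 'cx': 273.1567082751719, 'cy': 209.85052177523204, 'extrinsics': array([[ 0.4583,  0.7495, -0.4776,  1.1208],
       [ 0.8888, -0.39  ,  0.2409, -0.2585],
       [-0.0057, -0.5349, -0.8449,  0.9644],
       [ 0.    ,  0.    ,  0.    ,  1.    ]])}
top {'fx': 431.3310018492061, 'fy': 431.3310018492061, 'cx': 271.10288374092, 'cy': 210.4186740771535, 'extrinsics': array([[ 0.0279, -0.9724,  0.2315,  0.308 ],
       [-0.9996, -0.0283,  0.0015,  0.0264],
       [ 0.0051, -0.2315, -0.9728,  1.2589],
       [ 0.    ,  0.    ,  0.    ,  1.    ]])}
{'fx': 313.90435334707394, 'fy': 313.90435334707394, 'cx': 277.530703777126, 'cy': 212.5997107070499, 'hand_eye': array([[ 0.0003, -0.9699, -0.2433,  0.0659],
       [ 1.    ,  0.0002,  0.0007, -0.0003],
       [-0.0006, -0.2433,  0.9699, -0.0825],
       [ 0.    ,  0.    ,  0.    ,  1.    ]])}
```

View pics/top0.png

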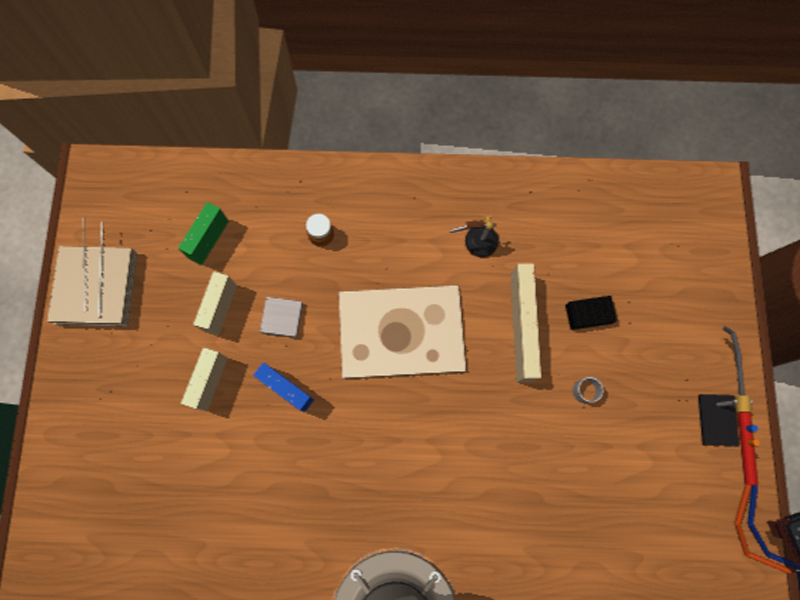

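View pics/scene0.png

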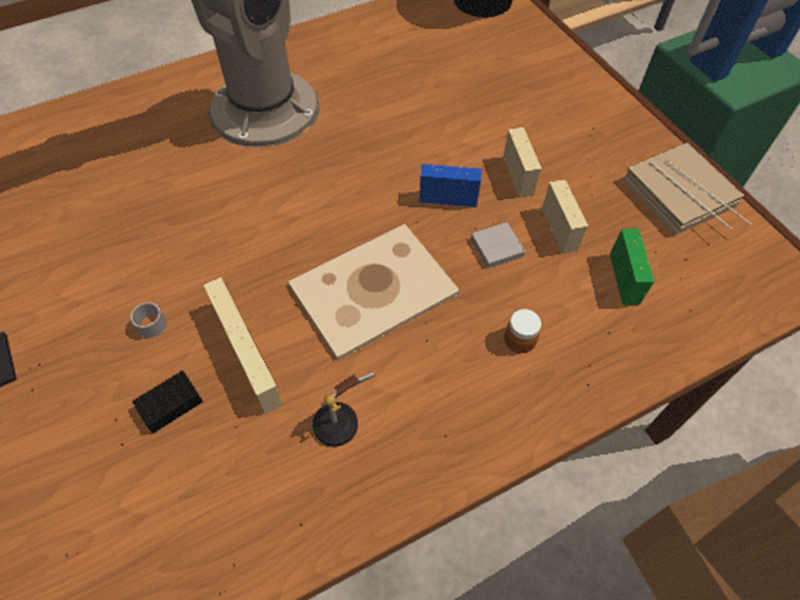

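The pictures show the board mid-bench (top view about 340–465, 287–377 in the 800-wide picture), the long brick at (526,322), short bricks at (215,303) and (203,378), the charcoal at (591,312) and the ring at (589,390). The blue and green bricks are the look-alikes. Next I fit poses by silhouette.

```bash
cat > h.py <<'E'
from workcell import env
import cv2,numpy as np
from scipy.optimize import minimize
from scipy.spatial.transform import Rotation as R
np.set_printoptions(precision=4,suppress=True)
DIM=dict(board=(.18,.25,.015),long=(.032,.23,.076),sa=(.114,.032,.076),sb=(.114,.032,.076),charcoal=(.055,.09,.032))
def grab(n):
    """image, 3x4-ready camera (K, world->cam)"""
    p=env.camera_params(n)
    if n=="wrist":
        s=env.sense();q=s["eef_rot"];T=np.eye(4);T[:3,:3]=R.from_quat([q[1],q[2],q[3],q[0]]).as_matrix();T[:3,3]=s["position"]
        E=T@p["hand_eye"]
    else:E=p["extrinsics"]
    return env.get_image(n),(p["fx"],p["cx"],p["cy"],E)
def proj(P,c):
    f,cx,cy,E=c;X=(np.asarray(P)-E[:3,3])@E[:3,:3];return np.c_[f*X[:,0]/X[:,2]+cx,f*X[:,1]/X[:,2]+cy]
def ray(u,v,z,c):
    f,cx,cy,E=c;d=E[:3,:3]@np.array([(u-cx)/f,(v-cy)/f,1]);return E[:3,3]+d*(z-E[2,3])/d[2]
def box(p,dim,z0=0):
    x,y,a=p;l,w,h=dim;C=np.array([(i*l/2,j*w/2,k*h) for i in(-1,1) for j in(-1,1) for k in(0,1)])
    Rz=np.array([[np.cos(a),-np.sin(a),0],[np.sin(a),np.cos(a),0],[0,0,1]]);return C@Rz.T+[x,y,z0]
def cyl(p,r,h,z0=0):
    t=np.linspace(0,2*np.pi,40);return np.array([(p[0]+r*np.cos(a),p[1]+r*np.sin(a),z0+k) for a in t for k in(0,h)])
S=4
def sil(P,c,shape):
    m=np.zeros((shape[0],shape[1]),np.float32);q=cv2.convexHull(proj(P,c).astype(np.float32))
    b=np.zeros((shape[0]*2,shape[1]*2),np.uint8)
    cv2.fillPoly(b,[np.round((q*2+.5)*16).astype(np.int32)],255,cv2.LINE_AA,4)
    return cv2.resize(b,(shape[1],shape[0]),interpolation=cv2.INTER_AREA)/255.
def cream(im):
    h=cv2.cvtColor(cv2.GaussianBlur(im,(3,3),0),cv2.COLOR_BGR2HSV).astype(int)
    return ((h[...,1]<120)&(h[...,2]>75)).astype(np.float32)
def dark(im):
    return (cv2.GaussianBlur(im,(3,3),0).max(2)<62).astype(np.float32)
def fit(views,p0,gen,pad=14,step=(.01,.01,.1)):
    """views: [(mask,cam)]; gen(p)->points"""
    p0=np.array(p0,float);W=[]
    for m,c in views:
        w=cv2.dilate((sil(gen(p0),c,m.shape)>0).astype(np.uint8),np.ones((2*pad+1,)*2));W.append(w)
    def cost(p):return sum((np.abs(sil(gen(p),c,m.shape)-m)*w).sum()/ (m*w).sum().clip(1) for (m,c),w in zip(views,W))
    for s in(1,.3):
        sx=np.vstack([p0]+[p0+np.eye(len(p0))[i]*step[i]*s for i in range(len(p0))])
        r=minimize(cost,p0,method="Nelder-Mead",options=dict(initial_simplex=sx,xatol=1e-5,fatol=1e-5,maxiter=300));p0=r.x
    return r.x,r.fun/len(views)
E
python3 - <<'E'
from h import *
im,c=grab("top");im2,c2=grab("scene")
k=.7
seeds={"long":(526,322,.076,.05),"sa":(215,303,.076,-.25),"sb":(205,378,.076,-.3),"charcoal":(591,312,.02,.05),"board":(402,332,.015,.05)}
# vertical bricks: seed from top view at top face
for n,(u,v,z,a) in seeds.items():
    P=ray(u*k,v*k,z,c);p0=(P[0],P[1],a)
    f=dark if n=="charcoal" else cream
    g=lambda p:box(p,DIM[n])
    for vs in([(f(im),c)],[(f(im2),c2)],[(f(im),c),(f(im2),c2)]):
        print(n,*fit(vs,p0,g))
for n,u,v,z in(("ring",589,390,.019),("jar",319,222,.062),("th",482,243,0),("bench",282,316,.019)):print(n,ray(u*k,v*k,z,c)[:2])
o=np.hstack([cream(im),cream(im2)])*255
o=cv2.resize(np.hstack([im,im2]),(800,300)),cv2.resize(o,(800,300)).astype(np.uint8)
cv2.imwrite("pics/m.png",np.vstack([o[0],cv2.cvtColor(o[1],cv2.COLOR_GRAY2BGR)]))
E
```

```text
long [ 0.4935 -0.1057 -1.488 ] 0.5593978735908532
long [ 0.5208 -0.1532 -0.0034] 1.0278116262761492
long [ 0.5187 -0.1534 -0.0387] 1.0357931548005679
sa [ 0.5841  0.378  -0.2501] 0.20949655537890832
sa [ 0.5811  0.378  -0.2852] 0.3163655905088669
sa [ 0.5825  0.378  -0.2651] 0.27046934810466705
sb [ 0.4287  0.3852 -0.2852] 0.12421894301821532
sb [ 0.4274  0.3851 -0.3251] 0.23289946557920413
sb [ 0.4286  0.3851 -0.299 ] 0.18524371634674175
charcoal [ 0.5905 -0.393   0.2024] 0.11217410040939453
charcoal [ 0.592  -0.3927  0.1912] 0.14371482176360223
charcoal [ 0.5912 -0.3936  0.1833] 0.13140888625619102
board [ 0.5428 -0.0011  0.0842] 0.01539287923746865
board [ 0.541  -0.0014  0.0806] 0.01625563765473563
board [ 0.5423 -0.0013  0.086 ] 0.017573381013267986
ring [ 0.4308 -0.3807]
jar [0.7549 0.1733]
th [ 0.7407 -0.1716]
bench [0.5642 0.2436]
```

View pics/m.png

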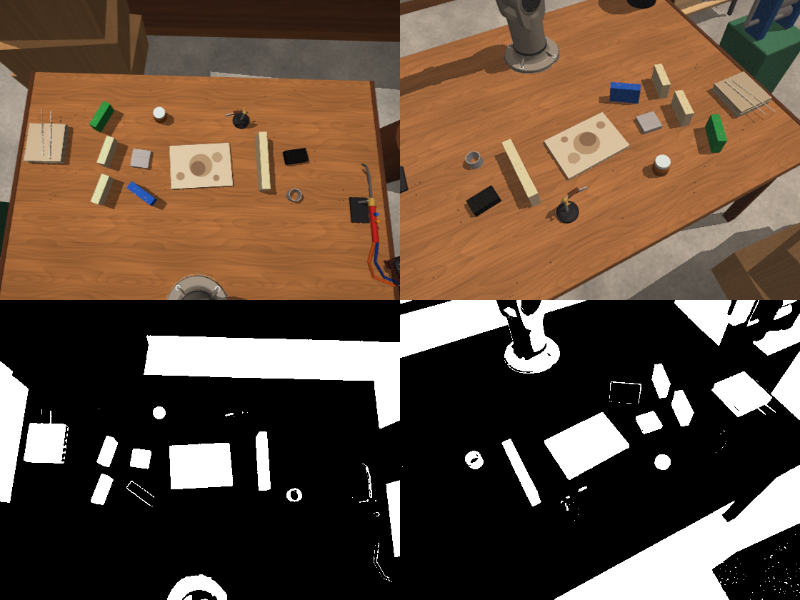

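Run:
```python
from h import *
im,c=grab("top");im2,c2=grab("scene")
for I,C in((im,c),(im2,c2)):
    h=cv2.cvtColor(I,cv2.COLOR_BGR2HSV)
    for P in((.55,-.26,.076),(.58,.378,.076),(.4287,.385,.076),(.45,-.1,0)):
        u,v=np.round(proj([P],C)[0]).astype(int);print(P,h[v,u-12:u+13:3].tolist())
p0=(.54,-.235,1.62)
```

```text
(0.55, -0.26, 0.076) [[18, 87, 129], [20, 80, 206], [21, 76, 221], [23, 73, 223], [21, 80, 217], [13, 165, 93], [13, 168, 91], [13, 168, 91], [13, 169, 158]]
(0.58, 0.378, 0.076) [[13, 168, 164], [13, 167, 163], [19, 90, 192], [29, 56, 223], [29, 57, 223], [28, 58, 223], [20, 81, 158], [18, 89, 83], [18, 88, 84]]
(0.4287, 0.385, 0.076) [[13, 168, 167], [13, 165, 168], [17, 109, 187], [30, 53, 222], [29, 55, 222], [29, 57, 222], [27, 54, 185], [19, 82, 84], [17, 85, 84]]
(0.45, -0.1, 0) [[13, 168, 165], [13, 169, 164], [13, 169, 161], [13, 167, 159], [13, 167, 166], [13, 168, 172], [13, 166, 171], [13, 165, 170], [13, 164, 169]]
(0.55, -0.26, 0.076) [[12, 146, 103], [12, 141, 101], [12, 157, 101], [17, 90, 208], [20, 79, 219], [22, 75, 224], [22, 75, 222], [22, 75, 222], [17, 94, 193]]
(0.58, 0.378, 0.076) [[13, 80, 93], [16, 84, 91], [21, 81, 177], [21, 82, 221], [21, 80, 221], [20, 79, 222], [17, 98, 206], [13, 161, 169], [13, 167, 163]]
(0.4287, 0.385, 0.076) [[17, 78, 91], [19, 90, 88], [19, 82, 181], [20, 79, 225], [21, 78, 223], [22, 78, 222], [13, 140, 178], [12, 152, 171], [12, 156, 167]]
(0.45, -0.1, 0) [[13, 161, 168], [12, 158, 157], [13, 157, 158], [13, 162, 162], [15, 100, 174], [19, 61, 223], [17, 69, 218], [18, 68, 218], [18, 64, 219]]
```

Run:
```python
from h import *
im,c=grab("top");im2,c2=grab("scene")
seeds={"long":(.555,-.26,1.62),"sa":(.58,.385,-.27),"sb":(.43,.39,-.3),"charcoal":(.591,-.393,.18)}
for n,p0 in seeds.items():
    f=dark if n=="charcoal" else cream
    g=lambda p:box(p,DIM[n])
    for vs in([(f(im),c)],[(f(im2),c2)],[(f(im),c),(f(im2),c2)]):
        p,_=fit(vs,p0,g,10);p,e=fit(vs,p,g,5,(.005,-.005,-.05));print(n,p,e)
    for I,C in((im,c),(im2,c2)):cv2.polylines(I,[np.int32(cv2.convexHull(proj(g(p),C).astype(np.float32))*16)],True,(0,0,255),1,cv2.LINE_AA,4)
a=cv2.resize(im[120:320,100:500],(800,400));b=im2[80:330,60:480];b=cv2.resize(b,(336,200))
cv2.imwrite("pics/o.png",a);
```

```text
long [ 0.5617 -0.2511  1.6048] 0.06211039329026409
long [ 0.5585 -0.251   1.6029] 0.04534361941497911
long [ 0.56   -0.2509  1.6033] 0.05873742342573342
sa [ 0.5839  0.378  -0.2471] 0.06940577757820686
sa [ 0.5801  0.3784 -0.3028] 0.06217359426992273
sa [ 0.5816  0.3782 -0.272 ] 0.07560327271438315
sb [ 0.4287  0.385  -0.2866] 0.06039601572486313
sb [ 0.4277  0.3849 -0.3251] 0.06405228758169935
sb [ 0.4286  0.3851 -0.2982] 0.06962260696953375
charcoal [ 0.5907 -0.3919  0.1948] 0.1087238025100494
charcoal [ 0.5906 -0.393   0.1937] 0.1429091711731597
charcoal [ 0.5905 -0.3927  0.1923] 0.1262191941168238
```

View pics/o.png

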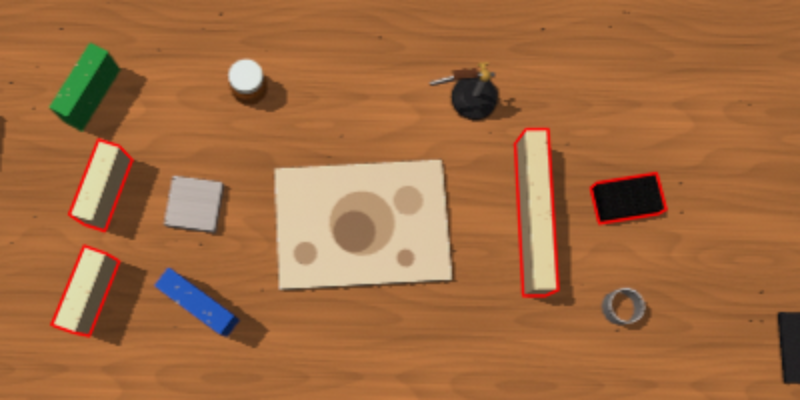

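```bash
cat >> h.py <<'E'
def go(x,y,z,adeg,rel=True):
    """tool-frame shift from the measured pose to TCP x,y,z with tool-x heading adeg"""
    s=env.sense();q=s["eef_rot"];M=R.from_quat([q[1],q[2],q[3],q[0]]).as_matrix()
    a=np.degrees(np.arctan2(M[1,0],M[0,0]));d=M.T@(np.array([x,y,z])-s["position"])
    da=(adeg-a+180)%360-180
    print("t",round(s["clock"],2),"pos",s["position"],"a",round(a,2),"F",s["wrist_force"],"| shift",d,"spin",round(-np.radians(da),4),"rows",round(max(np.linalg.norm(d)/.0417,abs(da)/7.16),1))
def bd(b,x,y):
    c,s=np.cos(b[2]),np.sin(b[2]);return np.array([b[0]+c*x-s*y,b[1]+s*x+c*y])
E
python3 -c "
from h import *
go(.56,-.22,.30,1.8)"
```

```text
t 0.4 pos [ 0.2154 -0.6397  0.3025] a 18.61 F [0.3769 1.1474 0.2634] | shift [ 0.4605 -0.2877  0.0026] spin 0.2934 rows 13.0
```

Call:
arm_command:
  commands: [0.46, -0.288, 0.0, 0.293, 1, 0.46, -0.288, 0.0, 0.293, 1, 0.46, -0.288, 0.0, 0.293, 1, 0.46, -0.288, 0.0, 0.293, 1, 0.46, -0.288, 0.0, 0.293, 1, 0.46, -0.288, 0.0, 0.293, 1, 0.46, -0.288, 0.0, 0.293, 1, 0.46, -0.288, 0.0, 0.293, 1, 0.46, -0.288, 0.0, 0.293, 1, 0.46, -0.288, 0.0, 0.293, 1, 0.46, -0.288, 0.0, 0.293, 1, 0.46, -0.288, 0.0, 0.293, 1, 0.46, -0.288, 0.0, 0.293, 1, 0.46, -0.288, 0.0, 0.293, 1, 0.46, -0.288, 0.0, 0.293, 1, 0.46, -0.288, 0.0, 0.293, 1, 0.46, -0.288, 0.0, 0.293, 1]

```text
clock: 1.82
position: [0.5584, -0.2218, 0.3026]
eef_rot: [0.0, 1.0, 0.015, -0.0]
wrist_force: [0.0, 0.4, -0.7]
grip_width: 0.999
grasp_force: 0.0
```

Run:
```python
from h import *
im,c=grab("wrist")
seeds={"long":(.560,-.251,1.603),"charcoal":(.591,-.393,.193),"board":(.542,-.001,.084)}
for n,p0 in seeds.items():
    f=dark if n=="charcoal" else cream
    g=lambda p:box(p,DIM[n])
    p,_=fit([(f(im),c)],p0,g,14);p,e=fit([(f(im),c)],p,g,6,(.005,-.005,-.05));print(n,p,e)
    cv2.polylines(im,[np.int32(cv2.convexHull(proj(g(p),c).astype(np.float32))*16)],True,(0,0,255),1,cv2.LINE_AA,4)
    if n=="long":pl=p
cv2.imwrite("pics/w1.png",im)
# grasp heading = length axis; TCP height: grasp point 52 mm up
go(pl[0],pl[1],.113,np.degrees(pl[2])-90)
```

```text
long [ 0.56   -0.25    1.6061] 0.09426950850044419
charcoal [ 0.591  -0.3906  0.146 ] 0.07291485112563544
board [0.5427 0.0003 0.0832] 0.05237158916595599
t 1.87 pos [ 0.5584 -0.222   0.3027] a 1.64 F [ 0.6238 -0.2583 -0.1945] | shift [0.0009 0.0279 0.1897] spin -0.0066 rows 4.6
```

View pics/w1.png

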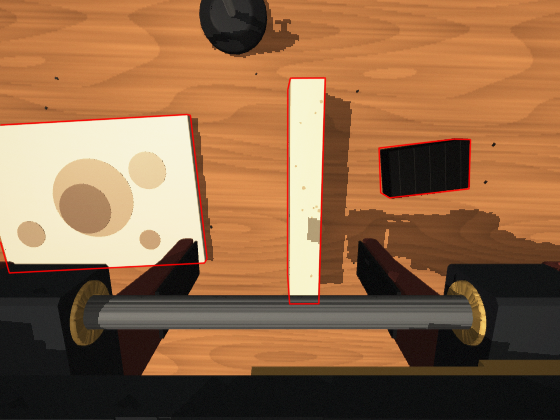

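Call:
arm_command:
  commands: [0.001, 0.0285, 0.03, -0.007, 1, 0.001, 0.0285, 0.07, -0.007, 1, 0.001, 0.0285, 0.11, -0.007, 1, 0.001, 0.0285, 0.15, -0.007, 1, 0.001, 0.0285, 0.19, -0.007, 1, 0.001, 0.0285, 0.19, -0.007, 1, 0.001, 0.0285, 0.19, -0.007, -1, 0.001, 0.0285, 0.19, -0.007, -1, 0.001, 0.0285, 0.19, -0.007, -1, 0.001, 0.0285, 0.19, -0.007, -1, 0.001, 0.0285, 0.19, -0.007, -1, 0.001, 0.0285, 0.19, -0.007, -1, 0.001, 0.0285, 0.19, -0.007, -1, 0.001, 0.0285, 0.19, -0.007, -1]

```text
clock: 3.03
position: [0.5615, -0.2484, 0.1131]
eef_rot: [0.0, 1.0, 0.019, 0.0]
wrist_force: [0.1, 0.0, 0.7]
grip_width: 0.436
grasp_force: 0.0
```

Run:
```python
from h import *
b=(.5425,-.0005,.0835)
t=bd(b,.074,0);print("target",t)
s=env.sense();print(s["grip_width"],s["grasp_force"])
go(t[0],t[1],.253,np.degrees(b[2])+90)
```

```text
target [0.6162 0.0057]
0.4357022898032518 0.0
t 3.03 pos [ 0.5615 -0.2484  0.1131] a 2.23 F [0.0543 0.0095 0.6781] | shift [ 0.0647 -0.2518 -0.1399] spin -1.6154 rows 12.9
```

Call:
arm_command:
  commands: [0, 0, 0, 0, -1, 0, 0, 0, 0, -1, 0, 0, 0, 0, -1, 0, 0, 0, 0, -1, 0, 0, 0, 0, -1, 0, 0, -0.02, 0, -1, 0, 0, -0.05, 0, -1, 0, 0, -0.09, 0, -1, 0, 0, -0.13, 0, -1, 0, 0, -0.14, 0, -1]

```text
clock: 3.87
position: [0.5635, -0.2489, 0.2584]
eef_rot: [0.001, 1.0, 0.019, 0.004]
wrist_force: [1.5, -0.7, -1.3]
grip_width: 0.364
grasp_force: 30.0
```

Run:
```python
from h import *
b=(.5425,-.0005,.0835)
t=bd(b,.074,0)
go(t[0],t[1],.253,np.degrees(b[2])+90)
```

```text
t 3.87 pos [ 0.5635 -0.2489  0.2584] a 2.23 F [ 1.518  -0.6949 -1.3108] | shift [ 0.0626 -0.2523  0.0052] spin -1.6154 rows 12.9
```

Call:
arm_command:
  commands: [0.01, -0.03, 0, -0.12, -1, 0.02, -0.06, 0, -0.24, -1, 0.025, -0.08, 0, -0.36, -1, 0.03, -0.1, 0, -0.48, -1, 0.035, -0.12, 0, -0.6, -1, 0.04, -0.14, 0, -0.72, -1, 0.045, -0.16, 0, -0.84, -1, 0.05, -0.18, 0, -0.96, -1, 0.055, -0.2, 0, -1.08, -1, 0.06, -0.22, 0, -1.2, -1, 0.0626, -0.24, 0, -1.32, -1, 0.0626, -0.252, 0, -1.44, -1, 0.0626, -0.252, 0, -1.55, -1, 0.0626, -0.252, 0, -1.615, -1, 0.0626, -0.252, 0, -1.615, -1, 0.0626, -0.252, 0, -1.615, -1, 0.0626, -0.252, 0, -1.615, -1]

```text
clock: 5.28
position: [0.6137, 0.0055, 0.2518]
eef_rot: [-0.001, 0.678, 0.735, -0.0]
wrist_force: [0.7, 0.4, -2.7]
grip_width: 0.364
grasp_force: 30.0
```

Run:
```python
from h import *
b=(.5425,-.0005,.0835)
t=bd(b,.074,0)
im,c=grab("wrist");T,ct=grab("top")
cv2.imwrite("pics/w2.png",np.hstack([cv2.resize(im,(400,300)),cv2.resize(T,(400,300))]))
go(t[0],t[1],.130,np.degrees(b[2])+90)
```

```text
t 5.38 pos [0.614  0.0056 0.2523] a 94.66 F [-0.5388  0.3466 -3.9072] | shift [-0.0001  0.0023  0.1223] spin -0.0021 rows 2.9
```

View pics/w2.png

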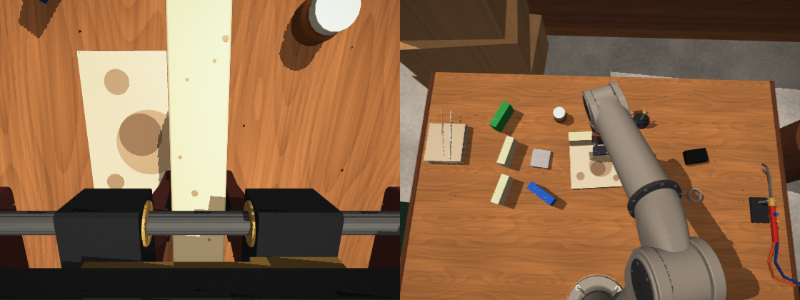

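Call:
arm_command:
  commands: [0.0015, 0.0023, 0.03, -0.002, -1, 0.0015, 0.0023, 0.06, -0.002, -1, 0.0015, 0.0023, 0.09, -0.002, -1, 0.0015, 0.0023, 0.11, -0.002, -1, 0.0015, 0.0023, 0.116, -0.002, -1, 0.0015, 0.0023, 0.116, -0.002, -1, 0.0015, 0.0023, 0.116, -0.002, -1]

```text
clock: 5.97
position: [0.6169, 0.0076, 0.1375]
eef_rot: [0.0, 0.677, 0.736, 0.0]
wrist_force: [0.4, 0.6, -1.6]
grip_width: 0.36
grasp_force: 30.0
```

Run:
```python
from h import *
b=(.5425,-.0005,.0835)
t=bd(b,.074,0)
im,c=grab("wrist");T,ct=grab("scene")
cv2.imwrite("pics/w3.png",np.hstack([cv2.resize(im,(400,300)),cv2.resize(T[100:310,140:420],(400,300))]))
go(t[0],t[1],.130,np.degrees(b[2])+90)
g=lambda p:box(p,DIM["long"],.02)
im=im.copy()
```

```text
t 6.07 pos [0.6175 0.0077 0.1385] a 94.85 F [ 0.6665 -0.2492 -2.323 ] | shift [-0.0019 -0.0015  0.0085] spin 0.0011 rows 0.2
```

View pics/w3.png

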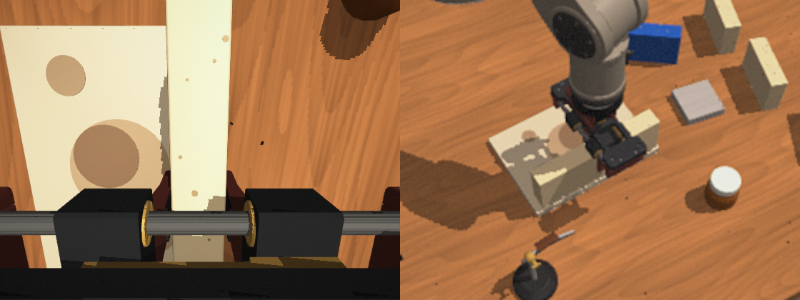

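Call:
arm_command:
  commands: [0, -0.0013, 0.005, 0.001, -1, 0, -0.0013, 0.008, 0.001, -1, 0, -0.0013, 0.0095, 0.001, -1, 0, -0.0013, 0.0105, 0.001, -1, 0, -0.0013, 0.0105, 0.001, -1]

```text
clock: 6.48
position: [0.6151, 0.0072, 0.1278]
eef_rot: [0.0, 0.677, 0.736, -0.0]
wrist_force: [-5.2, 0.4, 11.2]
grip_width: 0.366
grasp_force: 30.0
```

Run:
```python
from h import *
b=(.5425,-.0005,.0835)
t=bd(b,.074,0)
go(t[0],t[1],.130,np.degrees(b[2])+90)
```

```text
t 6.48 pos [0.6151 0.0072 0.1278] a 94.78 F [-5.242   0.4424 11.1811] | shift [-0.0016  0.001  -0.0022] spin -0.0001 rows 0.1
```

Call:
arm_command:
  commands: [0, 0, -0.0015, 0, -0.1, 0, 0, -0.0015, 0, 0.5, 0, 0, -0.0015, 0, 0.5, 0, 0, -0.0015, 0, 0.5, 0, 0, -0.0015, 0, 0.5, 0, 0, -0.02, 0, 0.5, 0, 0, -0.05, 0, 1, 0, 0, -0.09, 0, 1, 0, 0, -0.13, 0, 1, 0.03, 0, -0.16, 0, 1, 0.07, 0, -0.17, 0, 1, 0.11, 0, -0.17, 0, 1, 0.15, 0, -0.17, 0, 1, 0.19, 0, -0.17, 0, 1, 0.2, 0, -0.17, 0, 1, 0.2, 0, -0.17, 0, 1]

```text
clock: 7.82
position: [0.5966, 0.2119, 0.2963]
eef_rot: [-0.001, 0.674, 0.739, 0.001]
wrist_force: [0.5, -0.5, 0.2]
grip_width: 0.999
grasp_force: 0.0
```

Run:
```python
from h import *
b=(.5425,-.0005,.0835);t=bd(b,.074,0)
W,c=grab("wrist");T,ct=grab("top");S2,cs=grab("scene")
g=lambda p:box(p,DIM["long"],.015)
# fit on bright-top difference is hard against the board: show overlay of the target pose instead
for I,C in((W,c),(T,ct),(S2,cs)):
    P=proj(g((t[0],t[1],b[2])),C)
    for i,j in((0,1),(2,3),(4,5),(6,7),(1,3),(5,7),(1,5),(3,7),(0,2),(4,6),(0,4),(2,6)):cv2.line(I,*(tuple(int(round(v*16)) for v in P[k]) for k in(i,j)),(0,0,255),1,cv2.LINE_AA,4)
    cv2.polylines(I,[np.int32(proj(box(b,DIM["board"])[[1,3,7,5]],C)*16)],True,(255,0,0),1,cv2.LINE_AA,4)
def crop(I,C,w,h):
    u,v=proj([(t[0],t[1],.05)],C)[0].astype(int);u0=max(0,min(u-w//2,560-w));v0=max(0,min(v-h//2,420-h));return cv2.resize(I[v0:v0+h,u0:u0+w],(400,300))
top=cv2.resize(W,(400,300))
cv2.imwrite("pics/w4.png",np.vstack([np.hstack([top,crop(T,ct,120,90)]),np.hstack([crop(S2,cs,160,120),crop(W,c,280,210)])]))
print(env.sense()["clock"])
```

```text
7.9667
```

View pics/w4.png

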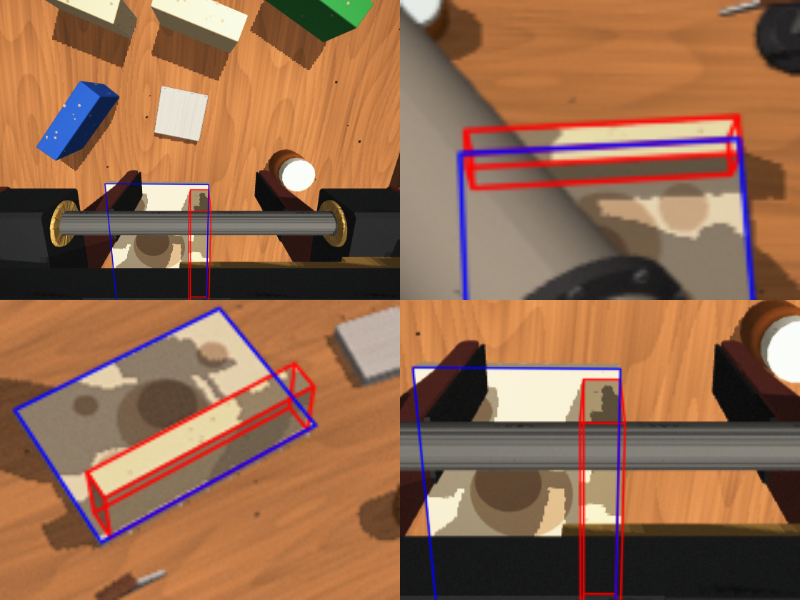

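The long brick sits on its target: in the scene and top crops its edges follow the red model lines to within 1–2 mm, flush with the blue board edge. The short bricks are next.

Run:
```python
from h import *
W,c=grab("wrist")
for n,p0 in(("sa",(.582,.378,-.27)),("sb",(.4286,.385,-.3))):
    g=lambda p:box(p,DIM[n])
    p,_=fit([(cream(W),c)],p0,g,10);p,e=fit([(cream(W),c)],p,g,5,(.005,-.005,-.05));print(n,p,e)
go(.43+.05,.385-.015,.28,163)
```

```text
sa [ 0.5825  0.3786 -0.2762] 0.01887460425740323
sb [ 0.4277  0.3859 -0.2938] 0.02280783188454722
t 8.02 pos [0.5989 0.2044 0.2958] a 94.65 F [ 0.756   0.0331 -0.1736] | shift [ 0.1747 -0.105   0.0156] spin -1.1928 rows 9.5
```

Run:
```python
from h import *
go(.428,.3855,.22,163.1)
```

```text
t 8.02 pos [0.5989 0.2044 0.2958] a 94.65 F [ 0.756   0.0331 -0.1736] | shift [ 0.1945 -0.1556  0.0756] spin -1.1946 rows 9.6
```

Call:
arm_command:
  commands: [0.03, -0.02, 0.0, -0.12, 1, 0.05, -0.04, 0.0, -0.24, 1, 0.07, -0.055, 0.0, -0.36, 1, 0.09, -0.07, 0.01, -0.48, 1, 0.11, -0.09, 0.02, -0.6, 1, 0.13, -0.105, 0.03, -0.72, 1, 0.15, -0.12, 0.04, -0.84, 1, 0.17, -0.135, 0.05, -0.96, 1, 0.1945, -0.1556, 0.06, -1.08, 1, 0.1945, -0.1556, 0.0756, -1.1946, 1, 0.1945, -0.1556, 0.0756, -1.1946, 1, 0.1945, -0.1556, 0.0756, -1.1946, 1, 0.1945, -0.1556, 0.0756, -1.1946, 1]

```text
clock: 9.1
position: [0.4288, 0.3859, 0.2209]
eef_rot: [0.0, 0.149, 0.989, -0.0]
wrist_force: [0.2, 0.6, -0.7]
grip_width: 1.0
grasp_force: 0.0
```

Run:
```python
from h import *
go(.428,.3855,.113,163.1)
```

```text
t 9.1 pos [0.4288 0.3859 0.2209] a 162.86 F [ 0.1883  0.6475 -0.6952] | shift [ 0.0007 -0.0005  0.1079] spin -0.0042 rows 2.6
```

Call:
arm_command:
  commands: [0.0007, -0.0005, 0.035, -0.004, 1, 0.0007, -0.0005, 0.07, -0.004, 1, 0.0007, -0.0005, 0.1, -0.004, 1, 0.0007, -0.0005, 0.108, -0.004, 1, 0.0007, -0.0005, 0.108, -0.004, 1, 0.0007, -0.0005, 0.108, -0.004, 0, 0.0007, -0.0005, 0.108, -0.004, -0.2, 0.0007, -0.0005, 0.108, -0.004, -1, 0.0007, -0.0005, 0.108, -0.004, -1, 0.0007, -0.0005, 0.108, -0.004, -1, 0.0007, -0.0005, 0.108, -0.004, -1, 0.0007, -0.0005, 0.108, -0.004, -1, 0.0007, -0.0005, 0.108, -0.004, -1, 0.0007, -0.0005, 0.108, -0.004, -1, 0.0007, -0.0005, 0.108, -0.004, -1, 0.0007, -0.0005, 0.108, -0.004, -1, 0.0007, -0.0005, 0.108, -0.004, -1]

```text
clock: 10.52
position: [0.4261, 0.387, 0.1125]
eef_rot: [0.0, 0.144, 0.99, -0.0]
wrist_force: [-0.0, -0.3, 0.9]
grip_width: 0.362
grasp_force: 30.0
```

Run:
```python
from h import *
b=(.5425,-.0005,.0835);t=bd(b,-.002,-.099);print(t)
print(env.sense()["grasp_force"])
go(t[0],t[1],.253,np.degrees(b[2])+180)
```

```text
[ 0.5488 -0.0993]
29.99949038028717
t 10.52 pos [0.4261 0.387  0.1125] a 163.48 F [-0.0338 -0.2576  0.941 ] | shift [-0.2559 -0.4314 -0.1403] spin -0.3718 rows 12.5
```

Call:
arm_command:
  commands: [0, 0, -0.03, 0, -1, 0, 0, -0.07, 0, -1, 0, 0, -0.11, 0, -1, -0.01, -0.02, -0.14, 0, -1, -0.03, -0.05, -0.14, -0.05, -1, -0.05, -0.085, -0.14, -0.1, -1, -0.07, -0.12, -0.14, -0.15, -1, -0.09, -0.155, -0.14, -0.2, -1, -0.11, -0.19, -0.14, -0.25, -1, -0.13, -0.22, -0.14, -0.3, -1, -0.15, -0.255, -0.14, -0.35, -1, -0.17, -0.29, -0.14, -0.372, -1, -0.19, -0.325, -0.14, -0.372, -1, -0.21, -0.36, -0.14, -0.372, -1, -0.23, -0.395, -0.14, -0.372, -1, -0.254, -0.4314, -0.14, -0.372, -1, -0.254, -0.4314, -0.14, -0.372, -1, -0.254, -0.4314, -0.14, -0.372, -1, -0.254, -0.4314, -0.14, -0.372, -1]

```text
clock: 12.1
position: [0.5467, -0.0981, 0.2523]
eef_rot: [-0.0, -0.042, 0.999, 0.0]
wrist_force: [0.3, 1.1, -1.3]
grip_width: 0.361
grasp_force: 30.0
```

Run:
```python
from h import *
b=(.5425,-.0005,.0835);t=bd(b,-.0052,-.099)
go(t[0],t[1],.138,np.degrees(b[2])+180)
```

```text
t 12.1 pos [ 0.5467 -0.0981  0.2523] a -175.2 F [ 0.2622  1.0551 -1.2788] | shift [ 0.0012 -0.0015  0.1143] spin 0.0002 rows 2.7
```

Call:
arm_command:
  commands: [0.006, -0.0015, 0.03, 0, -1, 0.006, -0.0015, 0.06, 0, -1, 0.006, -0.0015, 0.09, 0, -1, 0.006, -0.0015, 0.11, 0, -1, 0.006, -0.0015, 0.114, 0, -1, 0.006, -0.0015, 0.114, 0, -1]

```text
clock: 12.6
position: [0.5403, -0.0986, 0.1378]
eef_rot: [-0.001, -0.044, 0.999, 0.001]
wrist_force: [0.3, 0.2, -0.6]
grip_width: 0.364
grasp_force: 30.0
```

Run:
```python
from h import *
b=(.5425,-.0005,.0835);t=bd(b,-.0052,-.099)
go(t[0],t[1],.1285,np.degrees(b[2])+180)
W,c=grab("wrist");S2,cs=grab("scene")
u,v=np.round(proj([[*bd(b,.058,-.1),.05]],c)[0]).astype(int);print(u,v)
u2,v2=np.round(proj([[*bd(b,.06,-.1),.06]],cs)[0]).astype(int)
u,v=np.clip(u,100,460),np.clip(v,75,345)
cv2.imwrite("pics/w5.png",np.hstack([cv2.resize(W[v-75:v+75,u-100:u+100],(400,300)),cv2.resize(S2[v2-45:v2+45,u2-60:u2+60],(400,300))]))
np.save("c5.npy",np.array([u,v]))
```

```text
t 12.6 pos [ 0.5403 -0.0986  0.1378] a -175.01 F [ 0.3421  0.214  -0.5892] | shift [-0.0052 -0.0015  0.0093] spin 0.0036 rows 0.3
273 354
```

View pics/w5.png

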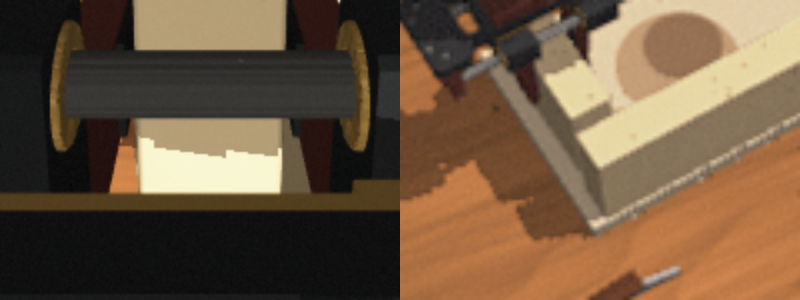

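Run:
```python
from h import *
b=(.5425,-.0005,.0835)
p=env.camera_params("scene");cs=(p["fx"],p["cx"],p["cy"],p["extrinsics"])
u2,v2=np.round(proj([[*bd(b,.06,-.1),.06]],cs)[0]).astype(int)
px=lambda x,y:(u2-60+x*.3,v2-45+y*.3)
c,s=np.cos(b[2]),np.sin(b[2]);M=np.array([[c,s],[-s,c]])
for n,x,y,z in(("short far outer top",177,121,.1),("short far inner top",212,102,.1),("long outer front top",176,138,.091),("long outer back top",203,174,.091),("long bottom outer back",200,212,.015)):
    P=ray(*px(x,y),z,cs);print(n,M@(P[:2]-np.array(b[:2])))
S=env.sense();print("tcp",M@(S["position"][:2]-np.array(b[:2])))
```

```text
short far outer top [ 0.0544 -0.1103]
short far inner top [ 0.0539 -0.0825]
long outer front top [ 0.0607 -0.1155]
long outer back top [ 0.095  -0.1138]
long bottom outer back [ 0.0811 -0.1145]
tcp [-0.0089 -0.0984]
```

Call:
arm_command:
  commands: [-0.003, -0.0015, 0.002, 0.003, -1, -0.0045, -0.0015, 0.005, 0.003, -1, -0.0045, -0.0015, 0.008, 0.003, -1, -0.0045, -0.0015, 0.0095, 0.003, -1, -0.0045, -0.0015, 0.0105, 0.003, -1, -0.0045, -0.0015, 0.0105, 0.003, -1]

```text
clock: 13.2
position: [0.5456, -0.1018, 0.1279]
eef_rot: [-0.0, -0.04, 0.999, 0.0]
wrist_force: [-0.7, -0.3, -1.6]
grip_width: 0.364
grasp_force: 30.0
```

Run:
```python
from h import *
b=(.5425,-.0005,.0835);t=bd(b,-.0052,-.099)
go(t[0],t[1],.1285,np.degrees(b[2])+180)
```

```text
t 13.2 pos [ 0.5456 -0.1018  0.1279] a -175.38 F [-0.7393 -0.2663 -1.6039] | shift [-0.0002  0.0022 -0.0006] spin -0.0028 rows 0.1
```

Call:
arm_command:
  commands: [0, 0.002, 0, -0.003, -1, 0, 0.002, 0, -0.003, -1, 0, 0.002, 0.001, -0.003, -1, 0, 0.002, 0.0015, -0.003, -1]

```text
clock: 13.53
position: [0.5458, -0.0995, 0.1275]
eef_rot: [0.0, -0.042, 0.999, -0.0]
wrist_force: [-5.3, 0.1, 14.0]
grip_width: 0.361
grasp_force: 30.0
```

Run:
```python
from h import *
b=(.5425,-.0005,.0835);t=bd(b,-.0052,-.099)
go(t[0],t[1],.1285,np.degrees(b[2])+180)
```

```text
t 13.53 pos [ 0.5458 -0.0995  0.1275] a -175.19 F [-5.2706  0.1452 14.0156] | shift [ 0.0002 -0.0001 -0.001 ] spin 0.0005 rows 0.0
```

Call:
arm_command:
  commands: [0, 0, -0.001, 0, -0.1, 0, 0, -0.001, 0, 0.5, 0, 0, -0.001, 0, 0.5, 0, 0, -0.001, 0, 0.5, 0, 0, -0.001, 0, 0.5, 0, 0, -0.02, 0, 1, 0, 0, -0.05, 0, 1, 0, 0, -0.09, 0, 1, 0, 0.01, -0.13, 0, 1, 0, 0.03, -0.14, 0.05, 1, 0, 0.07, -0.14, 0.1, 1, 0, 0.11, -0.14, 0.15, 1, 0, 0.15, -0.14, 0.2, 1, 0, 0.19, -0.14, 0.25, 1, 0, 0.23, -0.14, 0.3, 1, 0, 0.27, -0.14, 0.35, 1, 0, 0.31, -0.14, 0.35, 1, 0, 0.35, -0.14, 0.35, 1, 0, 0.39, -0.14, 0.35, 1, 0, 0.41, -0.14, 0.35, 1]

```text
clock: 15.2
position: [0.5092, 0.3142, 0.267]
eef_rot: [-0.0, 0.13, 0.991, 0.002]
wrist_force: [0.3, 0.2, 1.0]
grip_width: 0.998
grasp_force: 0.0
```

```bash
cat > chk.py <<'E'
from h import *
import sys
def chk(name,items,b,z=(.55,-.02),views=("top","scene")):
    o=[]
    for n in views:
        I,C=grab(n)
        I=cv2.resize(I,None,fx=4,fy=4,interpolation=cv2.INTER_CUBIC)
        for g in items:
            P=proj(g,C)
            for i,j in((1,3),(5,7),(1,5),(3,7),(0,2),(4,6),(0,4),(2,6)):cv2.line(I,*(tuple(int(round((v*4+1.5)*16)) for v in P[k]) for k in(i,j)),(0,0,255),1,cv2.LINE_AA,4)
        u,v=(proj([[*z,.06]],C)[0]*4).astype(int);u0=max(0,u-270);v0=max(0,v-300);o.append(cv2.resize(I[v0:v0+600,u0:u0+540],(400,444)))
    cv2.imwrite(name,np.hstack(o))
E
python3 - <<'E'
from chk import *
b=(.5425,-.0005,.0835)
it=[box((*bd(b,.074,0),b[2]),DIM["long"],.015),box((*bd(b,-.002,-.099),b[2]),DIM["sa"],.015)]
chk("pics/c1.png",it,b,bd(b,.03,-.06))
go(.5825,.3783,.22,164.2)
E
```

```text
t 15.3 pos [0.5091 0.3138 0.2669] a 165.15 F [-0.5575 -0.4579  0.6012] | shift [-0.0544  0.081   0.0471] spin 0.0167 rows 2.6
```

View pics/c1.png

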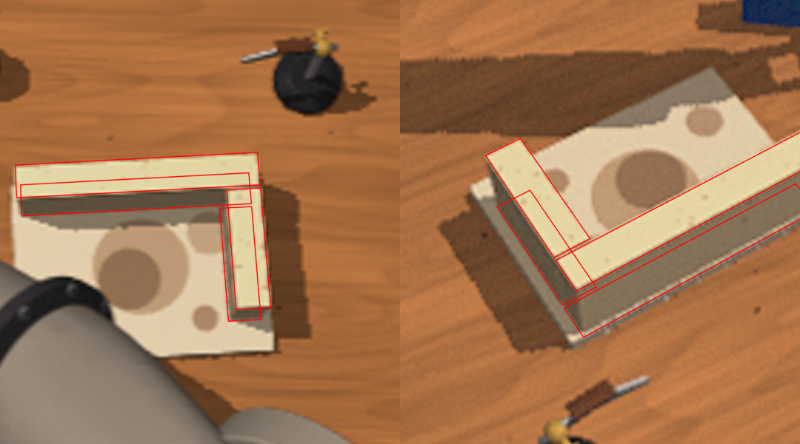

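Both bricks match their model outlines, with a gap of a few mm at the corner. Next is short_brick_a.

Call:
arm_command:
  commands: [-0.02, 0.03, 0.01, 0.017, 1, -0.04, 0.06, 0.03, 0.017, 1, -0.0544, 0.081, 0.047, 0.017, 1, -0.0544, 0.081, 0.047, 0.017, 1, -0.0544, 0.081, 0.047, 0.017, 1]

```text
clock: 15.72
position: [0.5854, 0.3716, 0.2174]
eef_rot: [-0.001, 0.142, 0.99, -0.001]
wrist_force: [-0.6, -1.3, 0.3]
grip_width: 1.002
grasp_force: 0.0
```

Run:
```python
from h import *
go(.5825,.3783,.113,164.2)
```

```text
t 15.72 pos [0.5854 0.3716 0.2174] a 163.72 F [-0.5779 -1.3082  0.2549] | shift [0.0044 0.0059 0.1044] spin -0.0084 rows 2.5
```

Call:
arm_command:
  commands: [0.0044, 0.0059, 0.02, -0.008, 1, 0.0044, 0.0059, 0.05, -0.008, 1, 0.0044, 0.0059, 0.06, -0.008, 1, 0.0044, 0.0059, 0.06, -0.008, 1]

```text
clock: 16.05
position: [0.5815, 0.3769, 0.1574]
eef_rot: [-0.001, 0.137, 0.991, -0.002]
wrist_force: [-0.3, -0.2, 0.0]
grip_width: 0.997
grasp_force: 0.0
```

Run:
```python
from h import *
go(.5825,.3783,.113,164.2)
```

```text
t 16.05 pos [0.5815 0.3769 0.1574] a 164.2 F [-0.3226 -0.2394  0.026 ] | shift [-0.0006  0.0018  0.0444] spin -0.0 rows 1.1
```

Call:
arm_command:
  commands: [-0.0006, 0.0015, 0.03, 0, 1, -0.0006, 0.0015, 0.0444, 0, 1, -0.0006, 0.0015, 0.0444, 0, 1, -0.0006, 0.0015, 0.0444, 0, -1, -0.0006, 0.0015, 0.0444, 0, -1, -0.0006, 0.0015, 0.0444, 0, -1, -0.0006, 0.0015, 0.0444, 0, -1, -0.0006, 0.0015, 0.0444, 0, -1, -0.0006, 0.0015, 0.0444, 0, -1, -0.0006, 0.0015, 0.0444, 0, -1, -0.0006, 0.0015, 0.0444, 0, -1, -0.0006, 0.0015, 0.0444, 0, -1, -0.0006, 0.0015, 0.0444, 0, -1, -0.0006, 0.0015, 0.0444, 0, -1, -0.0006, 0.0015, 0.0444, 0, -1]

```text
clock: 17.3
position: [0.5835, 0.3805, 0.1151]
eef_rot: [-0.0, 0.137, 0.991, -0.0]
wrist_force: [-0.7, -1.4, 1.1]
grip_width: 0.362
grasp_force: 30.0
```

Run:
```python
from h import *
b=(.5425,-.0005,.0835);S=env.sense();a=np.radians(164.2)
off=((.5825-S["position"][0])*np.cos(a)+(.3783-S["position"][1])*np.sin(a));print("brick along tool x",off,S["grasp_force"],S["grip_width"])
t=bd(b,-.003+off,.099);print(t)
go(t[0],t[1],.253,np.degrees(b[2])+180)
```

```text
brick along tool x 0.00032968325152136677 30.00023514032364 0.361605795274896
[0.5316 0.0979]
t 17.3 pos [0.5835 0.3805 0.1151] a 164.22 F [-0.6825 -1.3831  1.1412] | shift [-0.0269 -0.2861 -0.1377] spin -0.3589 rows 7.6
```

Call:
arm_command:
  commands: [0, 0, -0.03, 0, -1, 0, 0, -0.07, 0, -1, 0, 0, -0.11, 0, -1, 0, -0.02, -0.14, -0.05, -1, -0.003, -0.05, -0.14, -0.1, -1, -0.006, -0.085, -0.14, -0.15, -1, -0.01, -0.12, -0.14, -0.2, -1, -0.014, -0.155, -0.14, -0.25, -1, -0.018, -0.19, -0.14, -0.3, -1, -0.022, -0.22, -0.14, -0.359, -1, -0.024, -0.255, -0.14, -0.359, -1, -0.024, -0.286, -0.14, -0.359, -1, -0.024, -0.286, -0.14, -0.359, -1, -0.024, -0.286, -0.14, -0.359, -1, -0.024, -0.286, -0.14, -0.359, -1]

```text
clock: 18.55
position: [0.5289, 0.0996, 0.2553]
eef_rot: [0.0, -0.042, 0.999, 0.0]
wrist_force: [0.5, 1.8, -1.0]
grip_width: 0.362
grasp_force: 30.0
```

Run:
```python
from h import *
b=(.5425,-.0005,.0835);t=bd(b,-.006,.099)
go(t[0],t[1],.140,np.degrees(b[2])+180)
```

```text
t 18.55 pos [0.5289 0.0996 0.2553] a -175.2 F [ 0.5103  1.7729 -0.9938] | shift [ 0.0009 -0.002   0.1153] spin 0.0003 rows 2.8
```

Call:
arm_command:
  commands: [0.001, -0.002, 0.03, 0, -1, 0.001, -0.002, 0.06, 0, -1, 0.001, -0.002, 0.09, 0, -1, 0.001, -0.002, 0.11, 0, -1, 0.001, -0.002, 0.115, 0, -1, 0.001, -0.002, 0.115, 0, -1, 0.001, -0.002, 0.115, 0, -1]

```text
clock: 19.13
position: [0.5285, 0.0986, 0.141]
eef_rot: [0.001, -0.043, 0.999, 0.001]
wrist_force: [0.5, 0.9, -1.5]
grip_width: 0.361
grasp_force: 30.0
```

Run:
```python
from h import *
b=(.5425,-.0005,.0835);t=bd(b,-.003,.099)
go(t[0],t[1],.130,np.degrees(b[2])+180)
```

```text
t 19.13 pos [0.5285 0.0986 0.141 ] a -175.09 F [ 0.5274  0.9121 -1.4584] | shift [-0.0026 -0.0009  0.0111] spin 0.0021 rows 0.3
```

Call:
arm_command:
  commands: [-0.0026, -0.0009, 0.004, 0.002, -1, -0.0026, -0.0009, 0.008, 0.002, -1, -0.0026, -0.0009, 0.009, 0.002, -1, -0.0026, -0.0009, 0.009, 0.002, -1]

```text
clock: 19.47
position: [0.5308, 0.0961, 0.1313]
eef_rot: [0.0, -0.041, 0.999, -0.0]
wrist_force: [-0.5, -0.8, -3.0]
grip_width: 0.361
grasp_force: 30.0
```

Run:
```python
from h import *
b=(.5425,-.0005,.0835);t=bd(b,-.003,.099)
go(t[0],t[1],.130,np.degrees(b[2])+180)
```

```text
t 19.47 pos [0.5308 0.0961 0.1313] a -175.34 F [-0.4885 -0.8416 -3.034 ] | shift [-0.0006  0.0017  0.0013] spin -0.0021 rows 0.1
```

Call:
arm_command:
  commands: [-0.0004, 0.0015, 0, -0.002, -1, -0.0004, 0.0015, 0.0005, -0.002, -1, -0.0004, 0.0015, 0.0015, -0.002, -1, -0.0004, 0.0015, 0.0025, -0.002, -1]

```text
clock: 19.8
position: [0.5312, 0.0981, 0.13]
eef_rot: [0.0, -0.042, 0.999, -0.0]
wrist_force: [-6.5, -3.9, 25.4]
grip_width: 0.363
grasp_force: 30.0
```

Run:
```python
from h import *
b=(.5425,-.0005,.0835);t=bd(b,-.003,.099)
go(t[0],t[1],.130,np.degrees(b[2])+180)
```

```text
t 19.8 pos [0.5312 0.0981 0.13  ] a -175.2 F [-6.479  -3.9326 25.4295] | shift [-0.     -0.0002 -0.    ] spin 0.0003 rows 0.0
```

Call:
arm_command:
  commands: [0, 0, -0.001, 0, -0.1, 0, 0, -0.001, 0, 0.5, 0, 0, -0.001, 0, 0.5, 0, 0, -0.001, 0, 0.5, 0, 0, -0.001, 0, 0.5, 0, 0, -0.02, 0, 1, 0, 0, -0.05, 0, 1, 0, 0, -0.09, 0, 1, 0, -0.03, -0.13, 0.12, 1, 0, -0.07, -0.14, 0.24, 1, 0, -0.11, -0.14, 0.36, 1, 0, -0.15, -0.14, 0.48, 1, 0, -0.19, -0.14, 0.6, 1, -0.01, -0.23, -0.14, 0.72, 1, -0.018, -0.27, -0.14, 0.84, 1, -0.018, -0.31, -0.14, 0.96, 1, -0.018, -0.35, -0.14, 1.08, 1, -0.018, -0.39, -0.14, 1.2, 1, -0.018, -0.43, -0.14, 1.32, 1, -0.018, -0.47, -0.14, 1.46, 1]

```text
clock: 21.47
position: [0.5879, -0.371, 0.2685]
eef_rot: [-0.0, 0.632, 0.775, -0.0]
wrist_force: [0.5, -0.3, -0.4]
grip_width: 1.003
grasp_force: 0.0
```

Call:
arm_command:
  commands: [0, 0, 0, 0, 1, 0, 0, 0, 0, 1, 0, 0, 0, 0, 1]

```text
clock: 21.72
position: [0.5883, -0.3681, 0.2682]
eef_rot: [-0.001, 0.629, 0.778, 0.0]
wrist_force: [0.6, 0.1, -0.3]
grip_width: 0.999
grasp_force: 0.0
```

Run:
```python
from chk import *
b=(.5425,-.0005,.0835)
it=[box((*bd(b,.074,0),b[2]),DIM["long"],.015),box((*bd(b,-.002,-.099),b[2]),DIM["sa"],.015),box((*bd(b,-.003,.099),b[2]),DIM["sa"],.015)]
W,c=grab("wrist")
p,_=fit([(dark(W),c)],(.5907,-.392,.17),lambda p:box(p,DIM["charcoal"]),10);print(p,_)
I=W.copy();cv2.polylines(I,[np.int32(cv2.convexHull(proj(box(p,DIM["charcoal"]),c).astype(np.float32))*16)],True,(0,0,255),1,cv2.LINE_AA,4)
chk("pics/c2.png",it,b,bd(b,.03,.06))
o=cv2.imread("pics/c2.png");o=np.hstack([o[:,:400][::1],o[:,400:]])
cv2.imwrite("pics/c2.png",np.hstack([cv2.resize(o,(540,300)),cv2.resize(I,(260,300))]))
go(p[0],p[1],.22,np.degrees(p[2])+90)
```

```text
[ 0.5907 -0.392   0.1887] 0.07049840038867346
t 21.87 pos [ 0.5887 -0.3669  0.2688] a 102.21 F [ 0.4912 -0.2144 -0.5605] | shift [-0.025  -0.0034  0.0487] spin 0.0243 rows 1.3
```

View pics/c2.png

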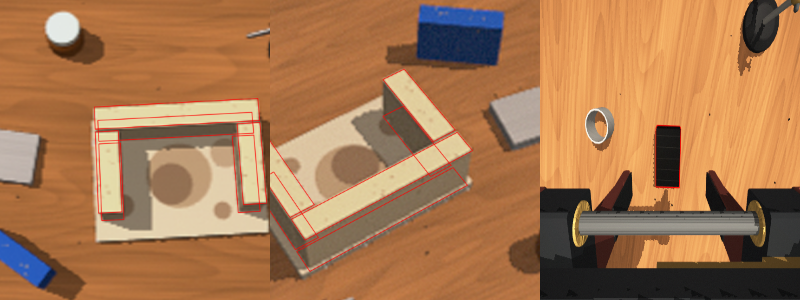

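Bricks match on all three sides, and the charcoal fit is good too. Grasping the charcoal.

Call:
arm_command:
  commands: [-0.025, -0.0034, 0.02, 0.024, 1, -0.025, -0.0034, 0.05, 0.024, 1, -0.025, -0.0034, 0.09, 0.024, 1, -0.025, -0.0034, 0.11, 0.024, 1, -0.025, -0.0034, 0.11, 0.024, 1, -0.025, -0.0034, 0.11, 0.024, 1]

```text
clock: 22.37
position: [0.5901, -0.3928, 0.1582]
eef_rot: [-0.001, 0.638, 0.77, 0.0]
wrist_force: [1.3, -0.4, 0.7]
grip_width: 0.996
grasp_force: 0.0
```

Run:
```python
from h import *
go(.5907,-.392,.086,90+np.degrees(.19))
```

```text
t 22.37 pos [ 0.5901 -0.3928  0.1582] a 100.75 F [ 1.3105 -0.4252  0.7456] | shift [0.0005 0.0008 0.0722] spin -0.0024 rows 1.7
```

Call:
arm_command:
  commands: [0.0005, 0.0008, 0.035, -0.002, 1, 0.0005, 0.0008, 0.065, -0.002, 1, 0.0005, 0.0008, 0.0722, -0.002, 1, 0.0005, 0.0008, 0.0722, -0.002, 1, 0.0005, 0.0008, 0.0722, -0.002, -1, 0.0005, 0.0008, 0.0722, -0.002, -1, 0.0005, 0.0008, 0.0722, -0.002, -1, 0.0005, 0.0008, 0.0722, -0.002, -1, 0.0005, 0.0008, 0.0722, -0.002, -1, 0.0005, 0.0008, 0.0722, -0.002, -1, 0.0005, 0.0008, 0.0722, -0.002, -1, 0.0005, 0.0008, 0.0722, -0.002, -1, 0.0005, 0.0008, 0.0722, -0.002, -1]

```text
clock: 23.45
position: [0.5912, -0.3938, 0.0874]
eef_rot: [0.001, 0.638, 0.77, 0.0]
wrist_force: [-0.7, -0.4, 5.3]
grip_width: 0.627
grasp_force: 30.0
```

Run:
```python
from h import *
b=(.5425,-.0005,.0835);S=env.sense();a=np.pi/2+.19
off=((.5907-S["position"][0])*np.cos(a)+(-.392-S["position"][1])*np.sin(a));print("along tool x",off,S["grasp_force"],S["grip_width"])
t=bd(b,0,-off);print(t)
go(t[0],t[1],.22,np.degrees(b[2])+90)
```

```text
along tool x 0.0019054032210656148 29.950059056282043 0.6269429362383496
[ 0.5427 -0.0024]
t 23.45 pos [ 0.5912 -0.3938  0.0874] a 100.74 F [-0.6946 -0.4128  5.2985] | shift [ 0.3935  0.0253 -0.1329] spin 0.1039 rows 10.0
```

Call:
arm_command:
  commands: [0, 0, -0.03, 0, -1, 0, 0, -0.07, 0, -1, 0, 0, -0.11, 0, -1, 0.02, 0, -0.15, 0.02, -1, 0.06, 0, -0.16, 0.04, -1, 0.1, 0, -0.16, 0.06, -1, 0.14, 0.005, -0.16, 0.08, -1, 0.18, 0.01, -0.16, 0.1, -1, 0.22, 0.015, -0.16, 0.104, -1, 0.26, 0.02, -0.16, 0.104, -1, 0.3, 0.0253, -0.16, 0.104, -1, 0.34, 0.0253, -0.16, 0.104, -1, 0.375, 0.0253, -0.16, 0.104, -1, 0.3935, 0.0253, -0.16, 0.104, -1, 0.3935, 0.0253, -0.16, 0.104, -1, 0.3935, 0.0253, -0.16, 0.104, -1, 0.3935, 0.0253, -0.16, 0.104, -1]

```text
clock: 24.87
position: [0.5424, -0.0036, 0.2463]
eef_rot: [0.0, 0.677, 0.736, -0.0]
wrist_force: [0.3, -0.4, -0.8]
grip_width: 0.626
grasp_force: 29.9
```

Run:
```python
from h import *
go(.5427,-.0024,.115,np.degrees(.0835)+90)
```

```text
t 24.87 pos [ 0.5424 -0.0036  0.2463] a 94.72 F [ 0.3334 -0.3955 -0.7542] | shift [0.0012 0.0005 0.1313] spin -0.0011 rows 3.1
```

Call:
arm_command:
  commands: [0.001, 0.0005, 0.03, -0.001, -1, 0.001, 0.0005, 0.06, -0.001, -1, 0.001, 0.0005, 0.09, -0.001, -1, 0.001, 0.0005, 0.115, -0.001, -1, 0.001, 0.0005, 0.131, -0.001, -1, 0.001, 0.0005, 0.131, -0.001, -1, 0.001, 0.0005, 0.131, -0.001, -1]

```text
clock: 25.45
position: [0.5426, -0.0028, 0.1148]
eef_rot: [-0.001, 0.677, 0.736, -0.001]
wrist_force: [-0.1, 0.4, -0.2]
grip_width: 0.623
grasp_force: 29.9
```

Run:
```python
from h import *
go(.5427,-.0024,.1025,np.degrees(.0835)+90)
```

```text
t 25.45 pos [ 0.5426 -0.0028  0.1148] a 94.71 F [-0.1127  0.3731 -0.1706] | shift [0.0004 0.0002 0.0123] spin -0.0012 rows 0.3
```

Call:
arm_command:
  commands: [0.0004, 0.0002, 0.005, -0.001, -1, 0.0004, 0.0002, 0.009, -0.001, -1, 0.0004, 0.0002, 0.011, -0.001, -1, 0.0004, 0.0002, 0.0125, -0.001, -1, 0.0004, 0.0002, 0.013, -0.001, -1]

```text
clock: 25.87
position: [0.543, -0.0009, 0.1027]
eef_rot: [0.0, 0.676, 0.737, 0.0]
wrist_force: [0.8, 0.0, 0.1]
grip_width: 0.622
grasp_force: 29.9
```

Run:
```python
from h import *
go(.5427,-.0024,.1025,np.degrees(.0835)+90)
```

```text
t 25.87 pos [ 0.543  -0.0009  0.1027] a 94.9 F [0.8089 0.0436 0.0757] | shift [-0.0015 -0.0004  0.0002] spin 0.0021 rows 0.0
```

Call:
arm_command:
  commands: [-0.0012, -0.0003, 0, 0.002, -1, -0.0012, -0.0003, 0.0008, 0.002, -1, -0.0012, -0.0003, 0.0014, 0.002, -1, -0.0012, -0.0003, 0.0014, 0.002, 0.35, -0.0012, -0.0003, 0.0014, 0.002, 0.5, -0.0012, -0.0003, 0.0014, 0.002, 0.6, -0.0012, -0.0003, 0.0014, 0.002, 0.6, -0.0012, -0.0003, 0.0014, 0.002, 0.6]

```text
clock: 26.53
position: [0.5426, -0.002, 0.101]
eef_rot: [-0.0, 0.677, 0.736, 0.0]
wrist_force: [0.6, 0.5, 0.9]
grip_width: 0.798
grasp_force: 0.0
```

Run:
```python
from h import *
go(.45,-.30,.253,90+np.degrees(.0835))
```

```text
t 26.53 pos [ 0.5426 -0.002   0.101 ] a 94.79 F [0.6017 0.4553 0.8892] | shift [-0.2892 -0.1172 -0.1521] spin 0.0001 rows 8.3
```

Call:
arm_command:
  commands: [0, 0, -0.02, 0, 0.6, 0, 0, -0.05, 0, 0.6, 0, 0, -0.09, 0, 0.8, 0, 0, -0.13, 0, 1, -0.03, -0.01, -0.16, 0, 1, -0.07, -0.03, -0.16, 0, 1, -0.11, -0.05, -0.16, 0, 1, -0.15, -0.07, -0.16, 0, 1, -0.19, -0.09, -0.16, 0, 1, -0.23, -0.11, -0.16, 0, 1, -0.27, -0.13, -0.16, 0, 1, -0.31, -0.14, -0.16, 0, 1, -0.35, -0.14, -0.16, 0, 1, -0.385, -0.14, -0.16, 0, 1, -0.385, -0.14, -0.16, 0, 1, -0.385, -0.14, -0.16, 0, 1, -0.385, -0.14, -0.16, 0, 1]

```text
clock: 27.95
position: [0.4352, -0.397, 0.2605]
eef_rot: [-0.001, 0.677, 0.736, 0.0]
wrist_force: [-0.1, 0.1, 0.5]
grip_width: 1.002
grasp_force: 0.0
```

Run:
```python
from chk import *
b=(.5425,-.0005,.0835)
im,c=grab("wrist");T,ct=grab("top");S2,cs=grab("scene")
def m(I):
    h=cv2.cvtColor(cv2.GaussianBlur(I,(3,3),0),cv2.COLOR_BGR2HSV).astype(int);k=((h[...,1]<100)&(h[...,2]>45)).astype(np.uint8)
    k=cv2.morphologyEx(k,cv2.MORPH_CLOSE,np.ones((5,5)));cs_,_=cv2.findContours(k,cv2.RETR_EXTERNAL,cv2.CHAIN_APPROX_NONE);o=np.zeros_like(k);cv2.drawContours(o,cs_,-1,1,-1);return o.astype(np.float32)
ps=[]
for I,C in((im,c),(T,ct),(S2,cs)):
    p,e=fit([(m(I),C)],(.4308,-.3807),lambda p:cyl(p,.025,.038),6,(.006,.006));print(p,e);ps.append(p)
cv2.polylines(im,[np.int32(cv2.convexHull(proj(cyl(ps[0],.025,.038),c).astype(np.float32))*16)],True,(0,0,255),1,cv2.LINE_AA,4)
it=[box((*bd(b,0,0),b[2]),DIM["charcoal"],.015)]
chk("pics/c3.png",it,b,bd(b,.0,0))
o=cv2.imread("pics/c3.png")
cv2.imwrite("pics/c3.png",np.hstack([cv2.resize(o,(480,300)),cv2.resize(im,(320,300))]))
go(ps[0][0],ps[0][1],.15,90+np.degrees(.0835))
```

```text
[ 0.4306 -0.3766] 0.03666694798435874
[ 0.4317 -0.3779] 0.09953677263785773
[ 0.4289 -0.3781] 0.08467023172905527
t 28.2 pos [ 0.4358 -0.3957  0.2613] a 94.94 F [-0.9809 -0.7655  1.1113] | shift [ 0.0194 -0.0035  0.1113] spin 0.0027 rows 2.7
```

View pics/c3.png

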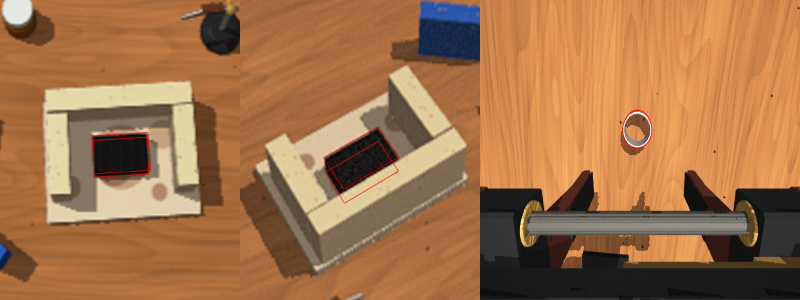

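The charcoal sits in the middle of the board, and the three views put the ring at about (0.4305, −0.377).

Call:
arm_command:
  commands: [0.019, -0.0037, 0.03, 0.002, 1, 0.019, -0.0037, 0.07, 0.002, 1, 0.019, -0.0037, 0.105, 0.002, 1, 0.019, -0.0037, 0.11, 0.002, 1, 0.019, -0.0037, 0.11, 0.002, 1]

```text
clock: 28.62
position: [0.4292, -0.3773, 0.1495]
eef_rot: [-0.002, 0.677, 0.736, -0.0]
wrist_force: [-0.1, -0.5, 0.5]
grip_width: 0.999
grasp_force: 0.0
```

Run:
```python
from h import *
go(.4305,-.377,.087,90+np.degrees(.0835))
```

```text
t 28.62 pos [ 0.4292 -0.3773  0.1495] a 94.75 F [-0.0549 -0.507   0.5127] | shift [-0.      0.0015  0.0625] spin -0.0006 rows 1.5
```

Call:
arm_command:
  commands: [0, 0.001, 0.03, 0, 1, 0, 0.001, 0.055, 0, 1, 0, 0.001, 0.0625, 0, 1, 0, 0.001, 0.0625, 0, 1, 0, 0.001, 0.0625, 0, -1, 0, 0.001, 0.0625, 0, -1, 0, 0.001, 0.0625, 0, -1, 0, 0.001, 0.0625, 0, -1, 0, 0.001, 0.0625, 0, -1, 0, 0.001, 0.0625, 0, -1, 0, 0.001, 0.0625, 0, -1, 0, 0.001, 0.0625, 0, -1, 0, 0.001, 0.0625, 0, -1, 0, 0.001, 0.0625, 0, -1]

```text
clock: 29.78
position: [0.4311, -0.3789, 0.089]
eef_rot: [0.0, 0.678, 0.735, -0.0]
wrist_force: [-0.9, 0.7, 6.6]
grip_width: 0.567
grasp_force: 30.0
```

Run:
```python
from h import *
b=(.5425,-.0005,.0835);S=env.sense();a=np.pi/2+.0835
off=((.4305-S["position"][0])*np.cos(a)+(-.377-S["position"][1])*np.sin(a));print("along tool x",off,S["grasp_force"],S["grip_width"])
t=bd(b,0,-off);print(t)
go(t[0],t[1],.25,np.degrees(b[2])+90)
```

```text
along tool x 0.0019074869521243105 30.000928016379476 0.5670224660657158
[ 0.5427 -0.0024]
t 29.78 pos [ 0.4311 -0.3789  0.089 ] a 94.66 F [-0.8653  0.6562  6.6177] | shift [ 0.3661  0.1418 -0.1611] spin -0.0022 rows 10.2
```

Call:
arm_command:
  commands: [0, 0, -0.03, 0, -1, 0, 0, -0.07, 0, -1, 0, 0, -0.11, 0, -1, 0.02, 0.01, -0.15, 0, -1, 0.055, 0.025, -0.161, 0, -1, 0.09, 0.04, -0.161, 0, -1, 0.125, 0.055, -0.161, 0, -1, 0.16, 0.07, -0.161, 0, -1, 0.195, 0.085, -0.161, 0, -1, 0.23, 0.1, -0.161, 0, -1, 0.265, 0.115, -0.161, 0, -1, 0.3, 0.13, -0.161, 0, -1, 0.335, 0.1418, -0.161, 0, -1, 0.3661, 0.1418, -0.161, 0, -1, 0.3661, 0.1418, -0.161, 0, -1, 0.3661, 0.1418, -0.161, 0, -1, 0.3661, 0.1418, -0.161, 0, -1]

```text
clock: 31.2
position: [0.5422, -0.0029, 0.2491]
eef_rot: [-0.0, 0.678, 0.735, -0.001]
wrist_force: [0.5, -0.5, -1.6]
grip_width: 0.569
grasp_force: 30.0
```

Run:
```python
from h import *
go(.5427,-.0024,.146,np.degrees(.0835)+90)
```

```text
t 31.2 pos [ 0.5422 -0.0029  0.2491] a 94.67 F [ 0.5472 -0.4899 -1.5558] | shift [0.0005 0.0007 0.1031] spin -0.002 rows 2.5
```

Call:
arm_command:
  commands: [0.0005, 0.0007, 0.03, 0, -1, 0.0005, 0.0007, 0.06, 0, -1, 0.0005, 0.0007, 0.09, 0, -1, 0.0005, 0.0007, 0.103, 0, -1, 0.0005, 0.0007, 0.107, 0, -1, 0.0005, 0.0007, 0.11, 0, -1, 0.0005, 0.0007, 0.11, 0, -1, 0.0005, 0.0007, 0.11, 0, -1]

```text
clock: 31.87
position: [0.5441, -0.0018, 0.1409]
eef_rot: [0.001, 0.678, 0.735, 0.001]
wrist_force: [0.6, 0.2, -1.1]
grip_width: 0.57
grasp_force: 30.0
```

Run:
```python
from h import *
go(.5427,-.0024,.136,np.degrees(.0835)+90)
```

```text
t 31.87 pos [ 0.5441 -0.0018  0.1409] a 94.64 F [ 0.6421  0.1608 -1.0513] | shift [-0.0004 -0.0014  0.0049] spin -0.0025 rows 0.1
```

Call:
arm_command:
  commands: [-0.0004, -0.0012, 0.002, 0, -1, -0.0004, -0.0012, 0.004, 0, -1, -0.0004, -0.0012, 0.005, 0, -1, -0.0004, -0.0012, 0.0055, 0, -1, -0.0004, -0.0012, 0.006, 0, -1]

```text
clock: 32.28
position: [0.5425, -0.0022, 0.1358]
eef_rot: [0.001, 0.678, 0.735, -0.0]
wrist_force: [-8.1, -1.2, 26.7]
grip_width: 0.574
grasp_force: 30.0
```

Run:
```python
from h import *
go(.5427,-.0024,.136,np.degrees(.0835)+90)
```

```text
t 32.28 pos [ 0.5425 -0.0022  0.1358] a 94.66 F [-8.1259 -1.227  26.7107] | shift [-0.0002  0.0002 -0.0002] spin -0.0022 rows 0.0
```

In contact. I'll release with a partial opening, rise, and move clear.

Call:
arm_command:
  commands: [0, 0, -0.001, 0, -1, 0, 0, -0.001, 0, 0.25, 0, 0, -0.001, 0, 0.4, 0, 0, -0.001, 0, 0.5, 0, 0, -0.001, 0, 0.5, 0, 0, -0.001, 0, 0.5, 0, 0, -0.02, 0, 0.5, 0, 0, -0.05, 0, 0.5, 0, 0, -0.09, 0, 0.5, 0, 0, -0.13, 0, 0.5, -0.04, 0, -0.16, 0, 0.5, -0.08, -0.02, -0.16, 0, 0.5, -0.12, -0.04, -0.16, 0, 0.5, -0.16, -0.06, -0.16, 0, 0.5, -0.2, -0.08, -0.16, 0, 0.5, -0.24, -0.1, -0.16, 0, 0.5, -0.28, -0.1, -0.16, 0, 0.5, -0.32, -0.1, -0.16, 0, 0.5, -0.36, -0.1, -0.16, 0, 0.5, -0.38, -0.1, -0.16, 0, 0.5]

```text
clock: 33.95
position: [0.4722, -0.3924, 0.2934]
eef_rot: [0.0, 0.679, 0.735, -0.0]
wrist_force: [1.0, 0.4, -0.1]
grip_width: 0.749
grasp_force: 0.0
```

Run:
```python
from chk import *
b=(.5425,-.0005,.0835)
r=np.array([(*bd(b,i*.025,j*.025),.047+k*.038) for i in(-1,1) for j in(-1,1) for k in(0,1)])
it=[box((*bd(b,.074,0),b[2]),DIM["long"],.015),box((*bd(b,-.002,-.099),b[2]),DIM["sa"],.015),box((*bd(b,-.003,.099),b[2]),DIM["sa"],.015),r]
chk("pics/f.png",it,b,bd(b,.0,0))
print(env.sense()["clock"])
```

```text
34.05
```

View pics/f.png

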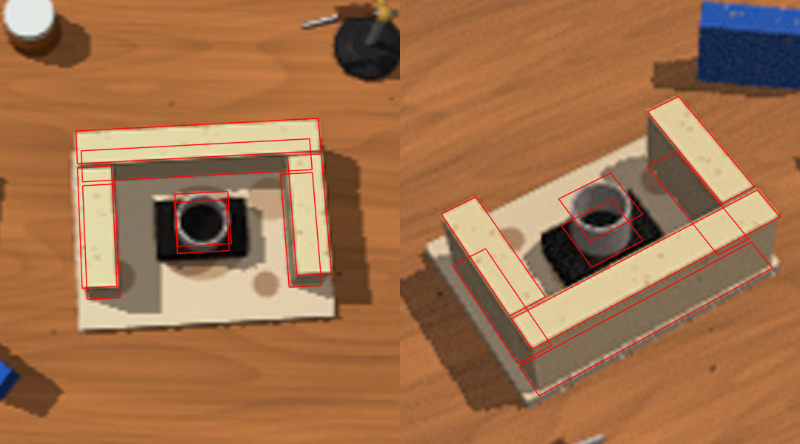

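Every part matches its model outline, the ring stands upright at the centre of the charcoal, and the arm is clear. Handing in.

```bash
python3 -c "
from workcell import env
print(env.finish_job())"
```

```text
the job is handed in; nothing more can be done
None
```

The hearth is built and handed in at about 34 s of the 128 s: in the last pictures all three bricks, the charcoal and the ring sit within about 2 mm of their target positions, and the gaps at the two brick joints measure about 2–3 mm.

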